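# Squeeze a glued lamp foot in the locking pliers

## Task

In the lamp-making workshop, the green-topped wooden octagon lying in one of the two bench-mounted locking pliers has just been glued and needs a squeeze. Push the blue handle of those pliers down until it locks over centre, take the hand off and let them grip by themselves for about two seconds, then press the red release paddle behind the handle so that they spring open and the octagon lies free where it was. Leave the other, empty pliers open and do not push the octagon out of place.

Things in the scene. Friction and masses are not known exactly. Their poses are not given: they have to be found in the camera images.
- clamp: The pliers holding the octagon, bolted on a fixed plywood plank 330 x 90 x 15 mm. Origin on the table below them; plank from x = -210 to 120 mm. x runs along the pliers from handle to jaws, z up; offsets below are in this frame. Blue-gripped handle, hung on the upper jaw near x = 15, z = 80 mm: open, its end is 163 mm high; locked, it lies level, grip from x = -126 to -71 mm, top 87 mm high.
- clamp_grip (a point): Middle of the top of the blue handle grip (24 mm wide); moves with the handle. Open: x = -87, y = 0, z = 150 mm; locked: x = -103, y = 0, z = 87 mm. Pushing straight down with the fingers at x = -95 takes about 3 to 8 N up to dead centre, then the handle snaps to its stop.
- clamp_handle (a joint): Angle of the blue handle against the upper jaw, rad: 0 open (a spring keeps it there), dead centre at 0.83, about 0.87 when locked. With the octagon between the jaws it stays locked past dead centre; otherwise it springs back.
- clamp_paddle (a point): Middle of the top of the red release paddle, 40 mm (along x) x 36 mm; at rest x = -187, y = 0, z = 73 mm. Pressed straight down 12 to 18 mm (3 to 8 N) it tips the locked handle back over centre, which then springs up, its end some 75 mm in front of this point. The paddle's stop is 20 mm down; a spring brings it back up.
- clamp_release (a joint): Angle of the red release paddle, rad: 0 at rest, 0.55 fully pressed.
- clamp_anvil (a point): Centre of the top of the square steel anvil (lower jaw) 68 mm wide, at x = 85, y = 0, z = 30 mm: the octagon lies on it.
- foot_mid (a point): Centre of the loose lamp foot: two plywood octagons glued together, painted green above, dark wood below, 60 mm across flats, 16 mm high, lying on the anvil under the open upper jaw; z axis up. It need not be touched by the robot.
- spare_handle (a joint): Handle angle, rad, of the other, identical but empty pliers (0 open): leave them alone.
Not all that is in view belongs to the job. Of the things that look like the part that bears foot_mid, the smallest one is meant.

How it is judged:
By the outcome, as a careful person would: the job done as asked, in the order asked, and still so for the second after the job is handed in, with the robot touching nothing.
It also fails if it takes over 38 s, if anything falls off the work surface, if the arm or the gripper's body presses on something with over 40 N, if the wrist force passes 120 N, or if a joint passes its speed limit or range.

## Robot

A 6-joint arm with a two-finger parallel gripper is mounted at the origin on the work surface. World frame = base frame: x ahead of the robot, y to its left, z up, the work surface at z = 0. Lengths are in m, angles in degrees, forces in N, time in s.
With the tool pointing down it reaches from about 0.325 to 0.775 m from the base axis. Payload 5.5 kg.
Tool frame: the origin (TCP) lies at the centre of the arm's flange, where the gripper is bolted on; the fingertips stand 182 mm ahead of it and the grasp point (between the pads) lies 163 mm ahead of it; z points along the fingers, y is the line along which they close (so a half turn about z gives the same grasp; the last joint's range is limited). The gripper opens to 88 mm and grips with 3 to 60 N. Pads are 20 mm wide; open, the fingers measure 115 mm over their backs; the gripper's body (75 mm by 178 mm) begins 61 mm behind the grasp point.
Start: joints at [68.715, 5.22, 70.514, -0, 104.267, -3.249], TCP at [0.186, 0.571, 0.405] pointing down, gripper open.
Joint ranges: [-164.24, 164.24], [-49.07, 125.15], [9.68, 141.18], [-86.29, 266.29], [3.28, 154.24], [-151.56, 151.56]. Speed limits (degrees/s): [147.25, 147.25, 172.46, 180, 180, 180].

## Interface

Orientations are given as [roll, pitch, yaw] about the fixed x, y, z axes, in that order (R = Rz(yaw) Ry(pitch) Rx(roll)).
In Python, from station import r gives the robot as it stands. The module is installed in compiled form; this text tells all that it offers. Calls block until the motion is done:
- r.reach(position, orientation): joint-space move of the TCP to a pose.
- r.servo_line(position, rotation=None, speed=0.15): straight line of the TCP; rotation=None keeps the orientation; speed is the mean speed in m/s.
- r.move_joints(angles): joint-space move.
- r.let_go() and r.grab(squeeze=None): open the fingers fully, or close them until they stop; squeeze is the grip in N (None keeps the last).
- r.wait(seconds).
- r.inverse_kinematics(position, orientation): joint angles nearest the present ones, or None.
- r.sense(): the state.
- r.snapshot(name): name is "side" or "top"; returns a dict with "frame" (384x512x3 uint8, red, green, blue), "fx", "fy", "cx", "cy" (pixels), "R" (3x3) and "t" (3): a world point X has camera coordinates R X + t. Camera axes: x right, y down, z forward; pixel columns grow to the right and rows downward; lengths in m; the calibration is good to about 2 mm. A picture is of the moment at which its call begins. There is no depth.
A pose or a line that the arm cannot do raises r.IKError and nothing moves.
- r.hand_in(): hands the job in; it is judged then, once.
The state is a dict: "clock": time; "joints": joint angles; "joint_vel": joint speeds; "joint_torque": joint torques, N m; "tcp_pos": TCP position; "orientation": TCP orientation; "contact_force": force on the tool from outside, world axes, zero at the start; "torque": the same for the moment, N m; "opening": finger opening in m; "gripper_force": force on a finger pad.
Only numpy, scipy, OpenCV 4.12 (cv2) and the standard library are available. Lean on these libraries where they do the work, as an engineer would, in place of code of your own. Each camera call takes 0.05 s, during which the arm holds its last target. There are 200 camera calls.

## Working session

There is one attempt and no reset: what is moved stays moved. The work goes in short steps, each a Python script; the robot and the scene stay as the last script left them, time stands still between calls to the robot, and variables do not carry over. Pictures are saved under pics/ and viewed, at most 10 in all, crops included, and the job is handed in when it is done.

```bash
mkdir -p pics; python3 - <<'E'
from station import r
import cv2,pickle
for n in("top","side"):
    s=r.snapshot(n); pickle.dump(s,open(f"{n}0.pkl","wb")); cv2.imwrite(f"pics/{n}0.png",cv2.resize(s["frame"][:,:,::-1],(800,600),interpolation=cv2.INTER_CUBIC))
    print(n,s["fx"],s["cx"],s["cy"],s["R"],s["t"])
print(r.sense())
E
```

```text
top 461.9544845641887 252.89801316298775 195.738341775851 [[-3.29201609e-03 -9.99873697e-01  1.55483950e-02]
 [-9.86576960e-01  7.08934797e-04 -1.63295437e-01]
 [ 1.63263790e-01 -1.58772595e-02 -9.86454686e-01]] [-0.03428409  0.62196446  1.21457928]
side 413.9292648831624 258.2736761160522 192.659771062071 [[ 0.84271216 -0.53832679 -0.00636297]
 [-0.39458111 -0.60956166 -0.68756115]
 [ 0.36625396  0.58192685 -0.7260986 ]] [-0.53809255  0.33822036  0.82147458]
{'clock': 0.1, 'joints': array([ 6.87145170e+01,  5.25923786e+00,  7.05736056e+01, -1.66579216e-03,
        1.04265929e+02, -3.24980227e+00]), 'joint_vel': array([-0.04747958, -0.03831523, -0.18682988,  0.03042839,  0.02124214,
        0.04408219]), 'joint_torque': array([ 2.47553835e-03, -4.47856021e+01, -4.07570422e+01,  7.01851188e-02,
        2.84670753e-02, -1.15561820e-04]), 'tcp_pos': array([0.18580431, 0.57056743, 0.40362859]), 'orientation': array([-1.79901295e+02, -3.98678301e-03,  1.61963907e+02]), 'contact_force': array([ 0.45183283, -0.28865727,  0.47681733]), 'torque': array([ 0.01671973, -0.03694686, -0.04536853]), 'gripper_force': 0.0, 'opening': 0.08755142777512842}
```

View pics/top0.png

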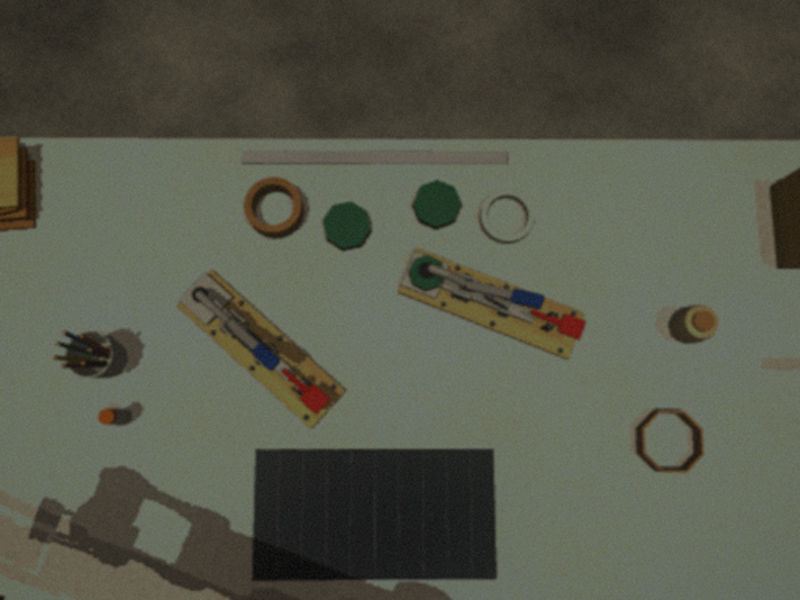

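View pics/side0.png

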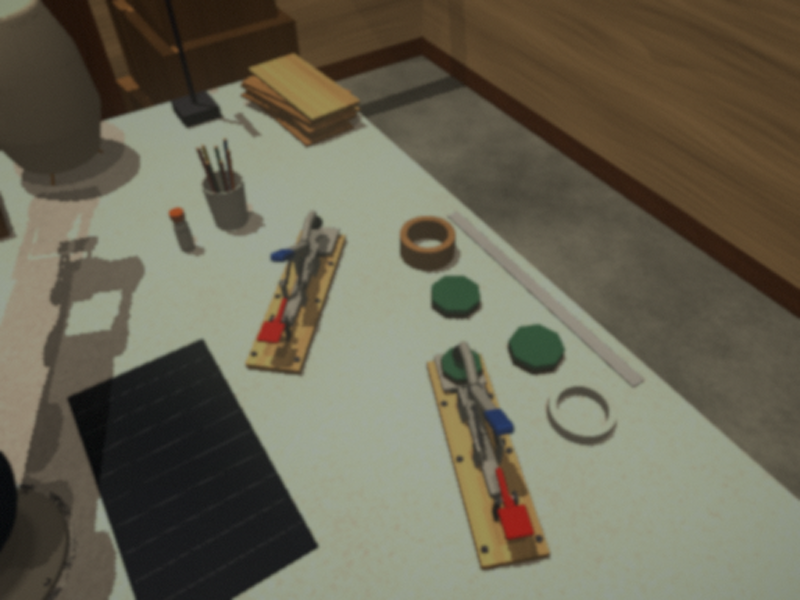

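Green octagons in the top view: loose at (347,225), loose at (437,204), and a smaller one in the jaws at (425,272). Pliers: empty at left (260,350), and at right (490,300) holding the octagon. I choose the right-hand pliers and check them in a close crop.

```bash
python3 - <<'E'
import cv2,pickle
f=pickle.load(open("top0.pkl","rb"))["frame"][150:240,250:385,::-1]
g=pickle.load(open("side0.pkl","rb"))["frame"][210:370,265:360,::-1]
a=cv2.resize(f,None,fx=5.9,fy=5.9,interpolation=cv2.INTER_CUBIC)
cv2.imwrite("pics/c1.png",cv2.convertScaleAbs(a,alpha=1.6))
b=cv2.resize(g,None,fx=3.7,fy=3.7,interpolation=cv2.INTER_CUBIC)
cv2.imwrite("pics/c2.png",cv2.convertScaleAbs(b,alpha=1.4))
E
```

```text
(no output)
```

View pics/c1.png

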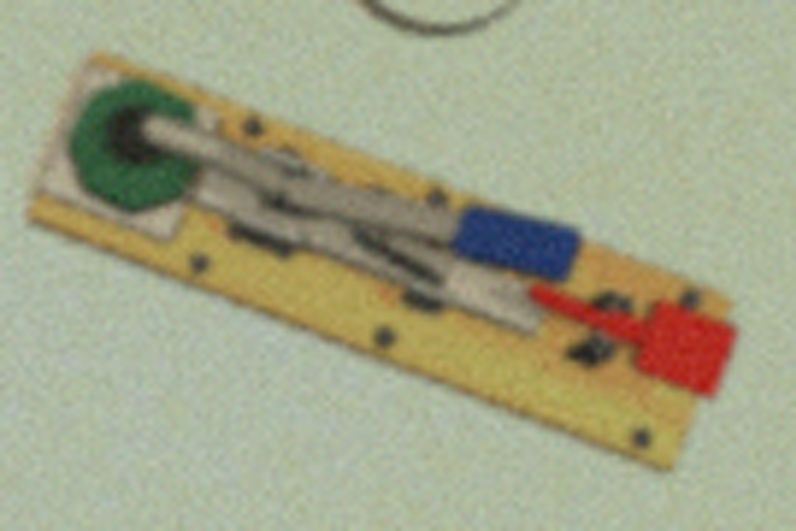

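View pics/c2.png

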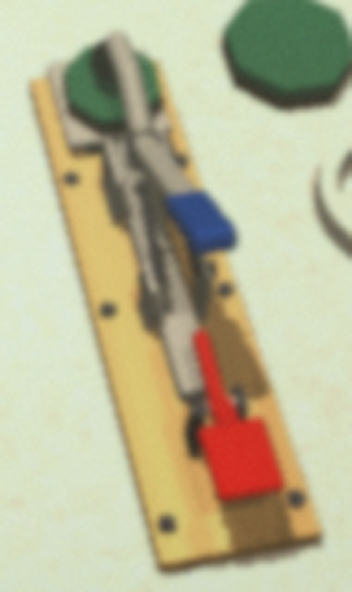

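The crops show the smaller octagon in the right pliers' jaws, at crop (133,145), with the handle open: grip (517,243), paddle (684,350). I fit the clamp pose from the plank corners and paddle.

```bash
cat > fit.py <<'E'
import numpy as np,pickle
from scipy.optimize import least_squares
obs=[("top",(95,55),(.12,-.045,.015)),("top",(30,212),(.12,.045,.015)),("top",(735,300),(-.21,-.045,.015)),("top",(670,465),(-.21,.045,.015)),
("top",(686,350),(-.187,0,.073)),("top",(517,243),(-.087,0,.150)),
("side",(33,82),(.12,.045,.015)),("side",(160,567),(-.21,.045,.015)),("side",(322,537),(-.21,-.045,.015)),("side",(241,458),(-.187,0,.073))]
C={"top":(5.9,250,150),"side":(3.7,265,210)}
S={n:pickle.load(open(n+"0.pkl","rb")) for n in C}
def W(p,q):
    c,s=np.cos(p[2]),np.sin(p[2]); return np.array([p[0]+c*q[0]-s*q[1],p[1]+s*q[0]+c*q[1],q[2]])
def proj(n,X):
    k=S[n]; c=k["R"]@X+k["t"]; return np.array([k["fx"]*c[0]/c[2]+k["cx"],k["fy"]*c[1]/c[2]+k["cy"]])
def res(p):
    o=[]
    for n,u,q in obs:
        s,a,b=C[n]; o.append(proj(n,W(p,q))-((np.array(u)+.5)/s-.5+[a,b]))
    return np.array(o).ravel()
p=least_squares(res,[.5,0,1.2],loss="soft_l1").x
if __name__=="__main__":
    print(p,np.degrees(p[2])); print(res(p).reshape(-1,2).round(2))
    for q in [(-.095,0,.15),(-.187,0,.073),(.085,0,.03)]: print(W(p,q))
    from station import r
    g=W(p,(-.095,0,.15)); h=W(p,(-.187,0,.073)); d=np.degrees(p[2])
    for y in (d+90,d-90,d,d+180): 
        y=(y+180)%360-180
        print(y,r.inverse_kinematics([*g[:2],.4],[180,0,y]),r.inverse_kinematics([*g[:2],.26],[180,0,y]),r.inverse_kinematics([*h[:2],.23],[180,0,y]))
E
python3 fit.py
```

```text
[ 0.6519666  -0.16845202  1.18413113] 67.84571620867419
[[ 0.42 -1.45]
 [-0.31  0.59]
 [ 0.33 -0.08]
 [ 0.64  1.42]
 [ 0.97  0.27]
 [ 0.46 -0.38]
 [-0.79 -1.33]
 [-0.36 -0.66]
 [ 0.19 -1.  ]
 [ 0.09  0.38]]
[ 0.61614192 -0.25643834  0.15      ]
[ 0.58144854 -0.34164615  0.073     ]
[ 0.68402027 -0.08972742  0.03      ]
157.84571620867416 [-25.51732505  15.89354283  59.02166088   0.         105.08479629
 -93.36304126] [-25.51732505  16.58827893  72.39235592   0.          91.01936515
 -93.36304126] [ -33.32737815   18.4819791    73.19868989    0.           88.31933101
 -101.17309436]
-22.15428379132581 [-2.55173250e+01  1.58935428e+01  5.90216609e+01 -2.54444375e-14
  1.05084796e+02  8.66369587e+01] [-2.55173250e+01  1.65882789e+01  7.23923559e+01 -2.54444375e-14
  9.10193652e+01  8.66369587e+01] [-3.33273782e+01  1.84819791e+01  7.31986899e+01 -2.54444375e-14
  8.83193310e+01  7.88269056e+01]
67.84571620867419 [-2.55173250e+01  1.58935428e+01  5.90216609e+01 -2.54444375e-14
  1.05084796e+02 -3.36304126e+00] [-25.51732505  16.58827893  72.39235592   0.          91.01936515
  -3.36304126] [-33.32737815  18.4819791   73.19868989   0.          88.31933101
 -11.17309436]
-112.15428379132584 None None None
```

```bash
python3 - <<'E'
from station import r
from fit import *
import cv2
r.grab(3)
g=W(p,(-.095,0,.15)); o=[180,0,np.degrees(p[2])]
r.reach([*g[:2],.41],o); r.servo_line([*g[:2],.182+.175],speed=.1)
s=r.sense(); print(s["clock"],s["tcp_pos"],s["contact_force"],s["opening"])
a=r.snapshot("top")["frame"][140:250,240:395,::-1]; b=r.snapshot("side")["frame"][170:370,235:390,::-1]
a=cv2.resize(a,(563,400),interpolation=cv2.INTER_CUBIC)[:, :400]; b=cv2.resize(b,(400,516),interpolation=cv2.INTER_CUBIC)
v=np.zeros((516,800,3),np.uint8); v[:400,:400]=a; v[:,400:]=b
cv2.imwrite("pics/d1.png",cv2.convertScaleAbs(v,alpha=1.5))
E
```

```text
5.3833 [ 0.61618194 -0.25639306  0.35753273] [ 0.09357838 -0.58423284  0.38628547] -7.281722056966646e-05
```

View pics/d1.png

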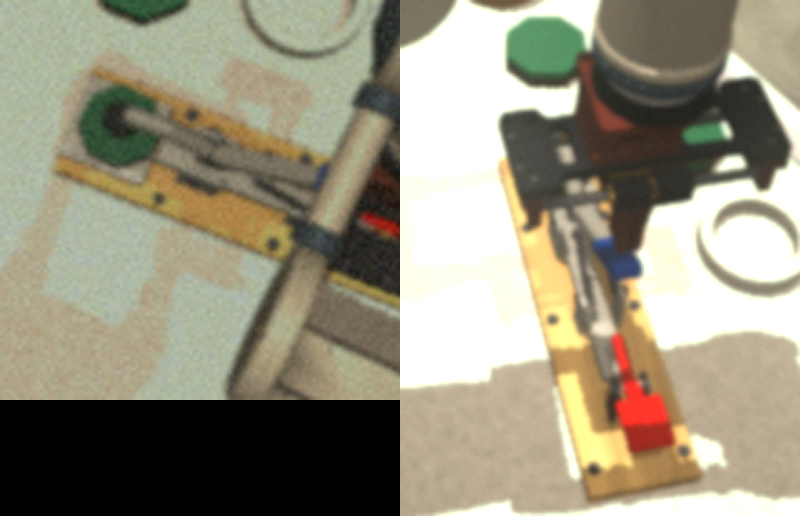

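The side view shows the fingertips at (628,250), just above the middle of the blue grip (618,258). I push now.

```bash
python3 - <<'E'
from station import r
from fit import *
import cv2
g=W(p,(-.095,0,.15))
f0=r.sense()["contact_force"][2]
r.servo_line([*g[:2],.182+.100],speed=.06)
print(r.sense()["contact_force"])
for z in (.096,.092,.089,.087,.085,.083):
    r.servo_line([*g[:2],.182+z],speed=.03); s=r.sense(); F=s["contact_force"][2]-f0
    print(z,s["tcp_pos"][2]-.182,F,s["clock"])
    if z<=.087 and F>12: break
r.servo_line([*g[:2],.182+.13],speed=.12)
s=r.sense(); print(s["contact_force"],s["clock"])
b=r.snapshot("side")["frame"][190:370,235:390,::-1]
cv2.imwrite("pics/e1.png",cv2.convertScaleAbs(cv2.resize(b,(500,580),interpolation=cv2.INTER_CUBIC),alpha=1.3))
E
```

```text
[-1.25625972 -0.43022192  1.35403703]
0.096 0.09549114464956193 -0.0004075400623672065 7.1667
0.092 0.0912151164066049 -0.407572303201806 7.45
0.089 0.08853351398674564 -1.1046267355842727 7.7
0.087 0.08679560447704365 -0.4647614140277372 7.95
0.085 0.08554443896933878 1.5135762461531883 8.2
0.083 0.0850736648933254 7.779796087763248 8.45
[-1.33372625  0.13589904  0.00617528] 8.9917
```

View pics/e1.png

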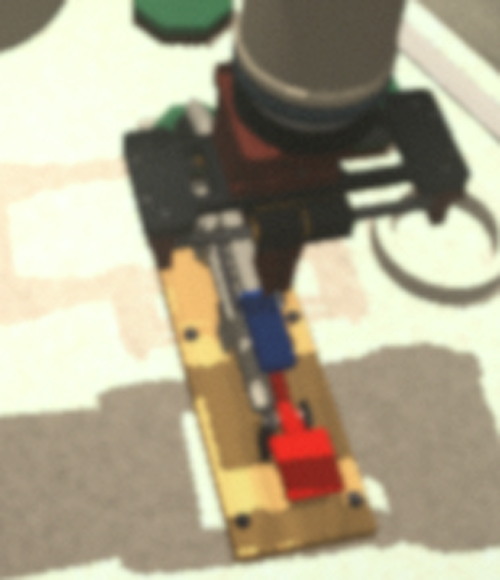

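The handle is locked level, with the blue grip at (268,330) just ahead of the paddle. Next I let it grip on its own, then press the paddle.

```bash
python3 - <<'E'
from station import r
from fit import *
import cv2
h=W(p,(-.188,0,.073))
r.servo_line([*h[:2],.182+.125],speed=.12)
r.servo_line([*h[:2],.182+.082],speed=.1)
c=r.sense()["clock"]; print(c)
if c<10.4: r.wait(10.4-c)
f0=r.sense()["contact_force"][2]
for z in (.063,.059,.056,.0545):
    r.servo_line([*h[:2],.182+z],speed=.04); s=r.sense()
    print(z,s["tcp_pos"][2]-.182,s["contact_force"][2]-f0,s["clock"])
r.servo_line([*h[:2],.182+.10],speed=.1)
b=r.snapshot("side")["frame"][190:370,235:390,::-1]
cv2.imwrite("pics/f1.png",cv2.convertScaleAbs(cv2.resize(b,(500,580),interpolation=cv2.INTER_CUBIC),alpha=1.3))
E
```

```text
10.55
0.063 0.0639909465638413 4.5055185640664215 11.175
0.059 0.05999178691602683 4.75169671274338 11.425
0.056 0.057398252532119 4.975603125514034 11.675
0.0545 0.057018072093427546 9.701926756135578 11.925
```

View pics/f1.png

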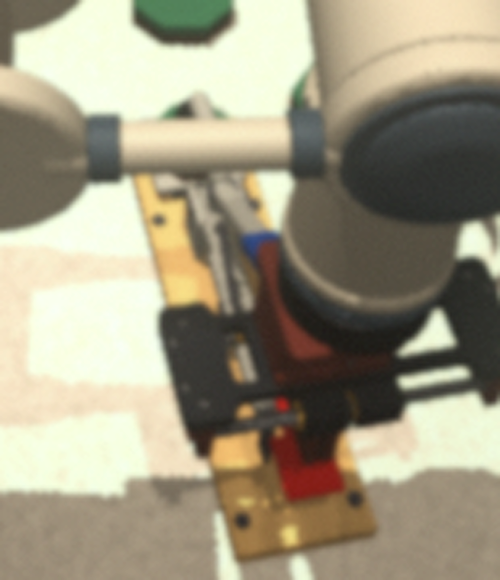

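The blue grip has come back up at (260,240), so the pliers have sprung open. I retract and check.

```bash
python3 - <<'E'
from station import r
from fit import *
import cv2
h=W(p,(-.188,0,.073))
r.servo_line([*h[:2],.182+.22],speed=.15); print(r.sense()["contact_force"])
r.move_joints([-75,5.2,70.5,0,104.3,-3.2])
s=r.sense(); print(s["clock"],s["contact_force"])
a=r.snapshot("top")["frame"][140:250,110:395,::-1]; b=r.snapshot("side")["frame"][190:370,235:390,::-1]
v=np.zeros((600,798,3),np.uint8); v[:308]=cv2.resize(a,(798,308),interpolation=cv2.INTER_CUBIC); v[308:,:252]=cv2.resize(b,(252,292),interpolation=cv2.INTER_CUBIC)
cv2.imwrite("pics/g1.png",cv2.convertScaleAbs(v,alpha=1.5))
E
```

```text
[ 0.62444195  0.18997749 -0.39225573]
15.2 [ 0.49534196 -0.08214595  0.39052634]
```

View pics/g1.png

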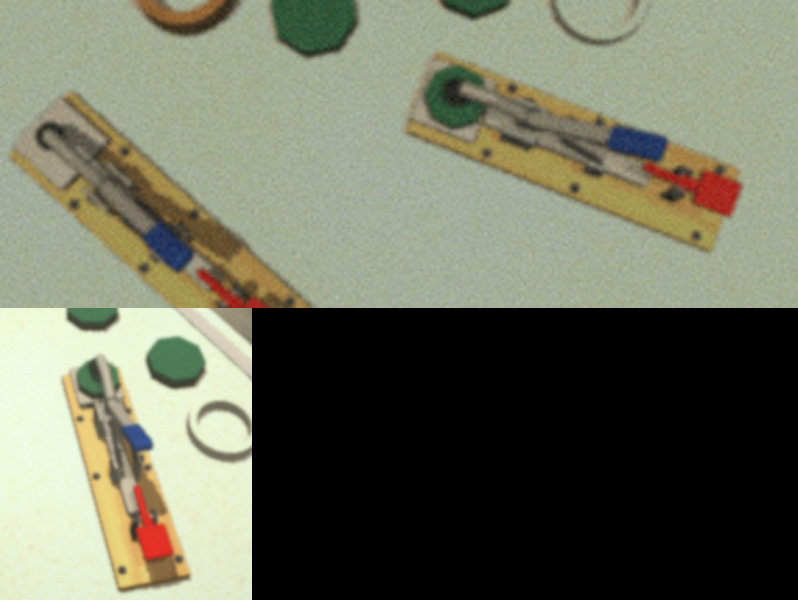

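The pliers are open (grip (637,143), paddle back up at (718,194)), the octagon is in place at (455,95), and the spare pliers are untouched.

```bash
python3 -c "
from station import r
print(r.hand_in())"
```

```text
the job is handed in; nothing more can be done
None
```

I locked the pliers on the octagon, let them grip by themselves for roughly 2.5 s, then released them with the paddle; the last picture shows them open, the octagon where it was and the spare pliers still open, and I handed the job in at about 15 s.

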